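# Load the jug into the filling stand

### The job

Load the steel jug into the filling stand: keeping it upright, bring it in between the pillars and under the overhanging head, handle to the front, and seat it fully home on the two locating pegs. Only then push the stand's run lever all the way over, away from you. Leave the jug seated, and leave the other glassware and tools on the bench where they are.

Things in the scene. Friction and masses are not known exactly. Their poses are not given: they have to be found in the camera images.
- jug_foot (a point): Centre of the underside of the jug to load: a plain steel open cup, 84 mm across, 100 mm tall in all, on a flat steel foot plate (60 mm along the jug's x, 140 mm along its y, 6 mm thick) that sticks out on both sides, with a 14 mm through hole near each end at y = +55 and -55 mm. Its handle stands out to its -x. z is up. About 0.33 kg; starts upright on the bench.
- jug_grip (a point): Centre of the upright grip bar of the jug's grey D-shaped handle, 115 mm from the jug's centre line towards its -x and 55 mm above its underside. The bar is 28 mm along x, 14 mm thick along y (the way to pinch it) and 62 mm tall, its top 85 mm above the jug's underside. Axes as the jug's. The only such handle on the bench.
- seat (a point): The jug's place on the white filling stand (fixed): midpoint between two upright steel pegs, on the top face of the base plate, 20 mm above the bench. x runs from the stand's front (robot's side) to its back, y along the line of pegs, z up. Pegs at y = +55 and -55 mm, 9 mm thick, 14 mm tall, upper half tapering to 3 mm. The base plate is 170 mm (x) by 250 mm (y).
- head_under (a point): Lowest point of the stand's overhanging head (its nozzle), 134 mm straight above seat; axes the same. The head spans x = -32 to +32, y = -125 to +125 mm, its top 89 mm above this point (fittings to 145 mm). It rests on two pillars (30 x 30 mm) at x = 0, inner faces at y = +90 and -90 mm. The jug clears pegs and head while its underside is 14 to 34 mm above the seat.
- switch (a joint): The stand's run lever. 0 = off, leaning to the front (robot's side, the stand's -x); 0.5 = upright; 1.0 = fully on, leaning to the stand's +x, against its stop. Light friction (about 1 N at the tip); it stays where it is left. It starts at 0 to 0.2.
- switch_tip (a point): Centre of the grey ball (26 mm) on the tip of the run lever, a steel rod 80 mm long on a grey block (70 x 50 mm, 25 mm tall) on the base plate at the front left of the stand. Pivot line along the stand's y, fixed at x = -120, y = +180, z = +22 mm from seat. From off to on the tip goes from 38 mm before the pivot to 38 mm behind it, 70 to 80 mm above it.
- flask_big: Bystander: conical glass flask, 84 mm across, 145 mm tall. Its origin is the centre of its underside. Leave it where it is.
- flask_small: Bystander: conical glass flask, 66 mm across, 110 mm tall. Its origin is the centre of its underside. Leave it where it is.
- amber_bottle: Bystander: brown glass bottle, 72 mm across, 155 mm tall. Its origin is the centre of its underside. Leave it where it is.
- beaker: Bystander: plain glass beaker without handle, 72 mm across, 95 mm tall. Its origin is the centre of its underside. Leave it where it is.
- jar: Bystander: small brown jar, 44 mm across, 55 mm tall. Its origin is the centre of its underside. Leave it where it is.
- dish: Bystander: flat round glass dish, 90 mm across, 16 mm tall. Its origin is the centre of its underside. Leave it where it is.
- spatula: Bystander: narrow steel laboratory spatula, 170 mm long and 12 mm high, lying on the bench. Its origin is the centre of its underside. Leave it where it is.

How it is judged:
On the way, in this order (a step that is already met when the one before it is completed fails the run):
1. the jug is seated on both pegs under the head, handle to the front, with the lever still off (horizontal distance between jug_foot and seat below 0.005 m and z of jug_foot in the frame of seat below 0.003 m and angle between the y axis of jug_foot and the y axis of seat, either way round below 0.07 rad and angle between jug_foot's own z axis and vertical below 0.05 rad and x of jug_grip in the frame of seat below -0.1 m and value of joint switch below 0.5 rad), for 0.3 s.
2. with the jug seated, the run lever is pushed over to on (horizontal distance between jug_foot and seat below 0.005 m and z of jug_foot in the frame of seat below 0.003 m and angle between the y axis of jug_foot and the y axis of seat, either way round below 0.07 rad and angle between jug_foot's own z axis and vertical below 0.05 rad and x of jug_grip in the frame of seat below -0.1 m and value of joint switch above 0.85 rad), for 0.2 s.
At the end, for the whole second after the job is handed in: The jug stands at rest on the stand's base plate (underside within 3 mm of it, centre within 5 mm of the seat, square to the pegs within 0.07 rad, upright within 0.05 rad, handle to the front), and the run lever is above 0.85 of its 1.0 rad (all of step 2 and linear speed of jug below 0.02 m/s); the robot touches nothing.
It fails at once if the jug is tipped by more than about 25 degrees (angle between jug_foot's own z axis and vertical above 0.45 rad).
It fails at once if a bystander is pushed by more than 30 mm (distance of any of flask_big, flask_small, amber_bottle, beaker, jar, dish, spatula from where it was at the start of the episode above 0.03 m).
It fails at once if a standing bystander is tipped (angle between any of flask_big, flask_small, amber_bottle, beaker, jar, dish's own z axis and vertical above 0.5 rad).
It also fails if it takes over 61 s, if anything falls off the work surface, if the arm or the gripper's body presses on something with over 40 N, if the wrist force passes 120 N, or if a joint passes its speed limit or range.

### The arm

A 6-joint arm with a two-finger parallel gripper is mounted at the origin on the work surface. World frame = base frame: x ahead of the robot, y to its left, z up, the work surface at z = 0. Lengths are in m, angles in rad, forces in N, time in s.
With the tool pointing down it reaches from about 0.375 to 0.9 m from the base axis. Payload 3.1 kg.
Tool frame: the origin (TCP) lies on the centre line of the jaws, within the pads' length; the fingertips stand 19 mm ahead of it and the grasp point (between the pads) is the TCP; z points along the fingers, y is the direction in which the jaws open and shut (so a half turn about z gives the same grasp; the last joint's range is limited). The gripper opens to 85 mm and grips with 20 to 120 N. Pads are 22 mm wide; open, the fingers measure 114 mm over their backs; the gripper's body (76 mm by 85 mm) begins 54 mm behind the grasp point. The pads swing forward as they close: fully open they stand 13 mm farther back than shut.
Start: joints at [-1.331, 0.527, 1.433, -0, 1.181, -0.178], TCP at [0.254, -0.571, 0.25] pointing down, gripper open.
Joint ranges: [-3.08, 3.08], [-0.75, 2.2], [0.22, 2.44], [-1.43, 4.57], [0, 2.65], [-2.85, 2.85]. Speed limits (rad/s): [2.79, 2.79, 3.14, 3.14, 3.14, 3.14].

### API

Orientations are given as a unit quaternion [x, y, z, w].
In Python, from station import manip, imaging, workorder gives the robot as it stands.
- The arm moves only by the shell command python3 -m creep 'ROWS' [FORCE]. ROWS is a JSON object of lists of equal length, an entry for each row: "claw": the finger opening in cm, from 0 to 8.54; "dp": the shift along the tool's x, y, z in cm, a list of three; "roll": the turn about the tool's z in rad. In form: {"claw": [claw, ...], "dp": [[dx, dy, dz], ...], "roll": [roll, ...]}. A call has 1 to 12 rows; each row is the pose to reach, as a shift and turn from the pose commanded when the call began, along the tool's axes at that moment; what a row does not reach only later rows make up. A row lasts 1/10 s, in which the tool goes at most 50 mm and 8.59 degrees, less where a joint would pass 70% of its speed; a pose out of reach is approached as far as the arm can. A call with a gripper value outside its range is refused whole. The fingers move at their own pace and stop on an object; FORCE is the grip in N (left out, the last holds). Time passes only in rows, so rows that repeat a pose let the fingers close. It gives the time, the measured TCP pose, the force and the opening at its end, in the units of the state.
- manip.sense(): the state, without advancing time (a new reading comes with each control period).
- imaging.snapshot(name): name is "scene" or "side" or "wrist"; returns a dict with "image" (384x512x3 uint8, red, green, blue), "z_map" (384x512 float32, m along the optical axis (not along the pixel's ray), 0 where there is no reading), "vfov" (degrees; the focal length in pixels is half the picture's height over the tangent of half this angle, whatever the lens; pixels are square), "cx", "cy" (the principal point, pixels), "dist" ([k1, k2, p1, p2, k3] as OpenCV has them; the pictures are not rectified), "R" (3x3) and "t" (3): a world point X has camera coordinates R X + t. Camera axes: x right, y down, z forward; pixel columns grow to the right and rows downward; lengths in m; the calibration is good to about 2 mm. A picture is of the moment at which its call begins.
- workorder.sign_off(): hands the job in, once; it reports no verdict.
The state is a dict: "t": time; "q": joint angles; "qd": joint speeds; "tau": joint torques, N m; "tcp_pos": TCP position; "tool_rot": TCP orientation; "force": force on the tool from outside, world axes, zero at the start; "ft_torque": the same for the moment, N m; "finger_gap": opening from 0.0 (shut) to 1.0 (fully open).
Only numpy, scipy, OpenCV 4.12 (cv2) and the standard library are available. Lean on these libraries where they do the work, as an engineer would, in place of code of your own. Each camera call takes 0.05 s, during which the arm holds its last target.

## Working session

There is one attempt and no reset: what is moved stays moved. The work goes in short steps, Python scripts to look and compute and a shell command to move; the robot and the scene stay as the last step left them, time stands still between calls to the robot, and variables do not carry over. Pictures are saved under pics/ and viewed, and the job is handed in when it is done.

```bash
mkdir -p pics; ls; python3 - <<'E'
from station import manip, imaging
import cv2, pickle
print(manip.sense())
for n in ["scene","side","wrist"]:
    s=imaging.snapshot(n); pickle.dump(s,open(f"pics/{n}0.pkl","wb"))
    cv2.imwrite(f"pics/{n}0.png",s["image"][:,:,::-1])
    print(n,s["vfov"],s["cx"],s["cy"],s["dist"],s["R"],s["t"])
E
```

```text
pics
{'t': 0.0, 'q': array([-1.33151608e+00,  5.28455255e-01,  1.43390176e+00, -2.52214108e-06,
        1.18136749e+00, -1.78507720e-01]), 'qd': array([-0.00015649, -0.00039095,  0.00013679,  0.00017522,  0.00037103,
        0.00135137]), 'tau': array([-7.72729290e-04, -4.42353094e+01, -1.78023881e+01, -3.67002694e-04,
        8.27516225e-03, -4.46345041e-06]), 'tcp_pos': array([ 0.25344878, -0.57057555,  0.24934043]), 'tool_rot': array([ 9.78260222e-01,  2.07378404e-01, -3.35501560e-05, -1.06539962e-03]), 'force': array([-0.42779049, -0.71597469,  0.07197654]), 'ft_torque': array([ 0.01258247,  0.03173544, -0.00593774]), 'finger_gap': 1.0025292721804944}
scene 48.48860914722107 260.9084553402804 190.36241510222607 [-0.13196236  0.          0.          0.          0.        ] [[-0.7928677   0.60920949 -0.01498708]
 [ 0.5073198   0.64623661 -0.57009198]
 [-0.33762024 -0.45961075 -0.82144417]] [ 0.43967541 -0.20097834  1.53069001]
side 45.12453066532981 258.7672610653316 190.5395677507518 [0.01373801 0.         0.         0.         0.        ] [[-7.29682520e-01 -6.83785753e-01 -6.81591175e-04]
 [-5.18792687e-01  5.54263654e-01 -6.50880902e-01]
 [ 4.45440869e-01 -4.74582812e-01 -7.59179548e-01]] [0.42103788 0.37227772 1.5677785 ]
wrist 65.81905008089784 256.87556809477474 192.80666425880315 [-0.02555361  0.          0.          0.          0.        ] [[ 0.40570905 -0.91399863 -0.00258151]
 [-0.88071919 -0.39168898  0.2662958 ]
 [-0.24440515 -0.10576503 -0.9638879 ]] [-0.62217432 -0.0359862   0.37856844]
```

View pics/scene0.png

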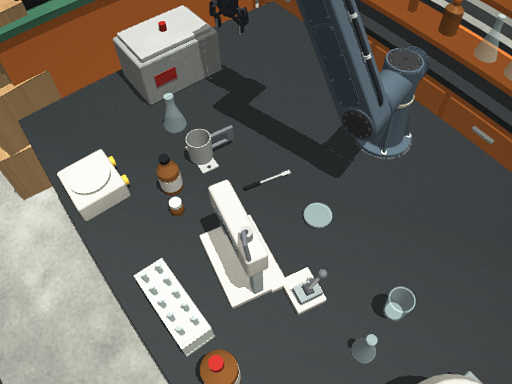

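View pics/side0.png

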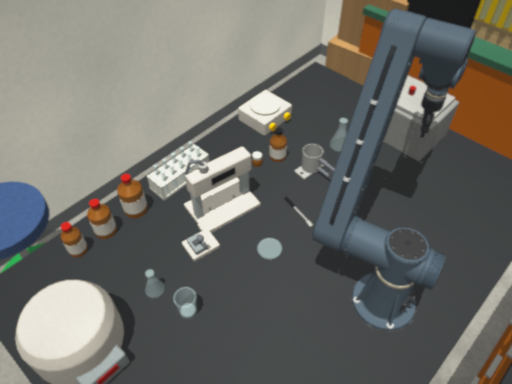

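View pics/wrist0.png

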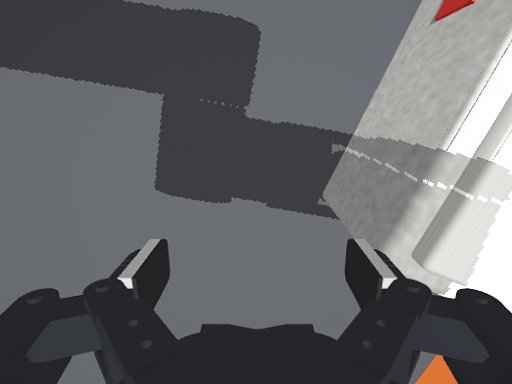

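The scene view has the jug at about (200,147) with its handle running to (230,131). The stand is at (238,240), the lever ball at (322,273), the spatula at (268,180) and the dish at (318,215). Next I'll build a metric top view from the depth.

```bash
cat > h.py <<'E'
import numpy as np, cv2, pickle
def K(s):
    H,W=s["z_map"].shape; f=H/2/np.tan(np.radians(s["vfov"])/2)
    return np.array([[f,0,s["cx"]],[0,f,s["cy"]],[0,0,1.]])
def cloud(s):
    H,W=s["z_map"].shape
    uv=np.stack(np.meshgrid(np.arange(W),np.arange(H)),-1).reshape(-1,1,2).astype(np.float64)
    n=cv2.undistortPoints(uv,K(s),np.array(s["dist"],float)).reshape(-1,2)
    z=s["z_map"].reshape(-1); P=np.c_[n*z[:,None],z]
    X=(P-np.array(s["t"]))@np.array(s["R"])
    X[z<=0]=np.nan
    return X.reshape(H,W,3)
def proj(s,X):
    r=cv2.Rodrigues(np.array(s["R"]))[0]
    return cv2.projectPoints(np.atleast_2d(X).astype(float),r,np.array(s["t"],float),K(s),np.array(s["dist"],float))[0].reshape(-1,2)
def load(n): return pickle.load(open(n,"rb"))
def top(ss,x0,x1,y0,y1,res,zmin=-.01,zmax=.4):
    h=int((x1-x0)/res);w=int((y1-y0)/res)
    Z=np.full((h,w),-1.);I=np.zeros((h,w,3),np.uint8)
    for s in ss:
        X=cloud(s).reshape(-1,3);C=s["image"].reshape(-1,3)
        with np.errstate(all='ignore'):
            m=np.isfinite(X[:,0])&(X[:,2]>zmin)&(X[:,2]<zmax)&(X[:,0]>x0)&(X[:,0]<x1)&(X[:,1]>y0)&(X[:,1]<y1)
        for p,c in zip(X[m],C[m]):
            i=int((x1-p[0])/res);j=int((y1-p[1])/res)
            if 0<=i<h and 0<=j<w and p[2]>Z[i,j]: Z[i,j]=p[2];I[i,j]=c
    return Z,I
E
python3 - <<'E'
from h import *
ss=[load("pics/scene0.pkl"),load("pics/side0.pkl")]
Z,I=top(ss,.2,1.0,-.6,.6,.002,zmax=.3)
H=cv2.applyColorMap((np.clip(Z/.25,0,1)*255).astype(np.uint8),cv2.COLORMAP_JET);H[Z<-.5]=0
o=cv2.resize(H,(600,400),interpolation=cv2.INTER_NEAREST)
for k in range(1,12): cv2.line(o,(k*50,0),(k*50,400),(120,120,120),1);cv2.putText(o,f"{.6-k*.1:.1f}",(k*50,395),0,.35,(255,255,255))
for k in range(1,8): cv2.line(o,(0,k*50),(600,k*50),(120,120,120),1);cv2.putText(o,f"{1-k*.1:.1f}",(0,k*50),0,.35,(255,255,255))
cv2.imwrite("pics/top0.png",o)
for n,pts in [(0,[(200,147),(230,131),(208,165),(238,240),(322,273),(268,180),(318,215),(175,120),(170,175),(176,206),(398,300),(364,345)])]:
    X=cloud(ss[n])
    for u,v in pts: print((u,v),X[v,u].round(3))
E
```

```text
(200, 147) [ 0.587 -0.281  0.099]
(230, 131) [ 0.456 -0.3    0.07 ]
(208, 165) [ 0.573 -0.275 -0.001]
(238, 240) [0.726 0.139 0.243]
(322, 273) [0.581 0.297 0.125]
(268, 180) [ 0.452 -0.094  0.004]
(318, 215) [0.419 0.115 0.016]
(175, 120) [ 0.571 -0.484  0.051]
(170, 175) [ 0.724 -0.238  0.105]
(176, 206) [ 0.759 -0.162  0.055]
(398, 300) [0.431 0.463 0.023]
(364, 345) [0.61  0.496 0.078]
```

View pics/top0.png

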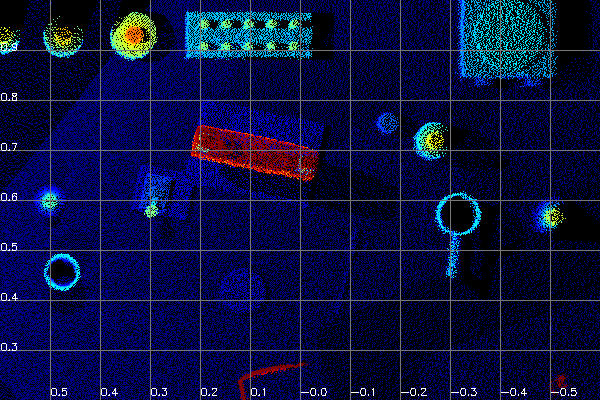

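The height map shows the jug ring at about (0.574, -0.316), with its handle running to x≈0.45. The stand is rotated slightly. I'll fit both precisely.

```bash
cat > meas.py <<'E'
from h import *
from scipy.optimize import least_squares
def circ(P):
    f=lambda p:np.hypot(P[:,0]-p[0],P[:,1]-p[1])-p[2]
    r=least_squares(f,[P[:,0].mean(),P[:,1].mean(),.04],loss='soft_l1',f_scale=.002)
    return r.x
def rect(P):
    P=P.astype(np.float32)
    (c,sz,a)=cv2.minAreaRect(P);b=cv2.boxPoints((c,sz,a));return c,sz,a,b
def clean(P,k=6,r=.006):
    from scipy.spatial import cKDTree
    t=cKDTree(P);return P[[len(q)>k for q in t.query_ball_point(P,r)]]
def sel(X,x0,x1,y0,y1,z0,z1):
    X=X.reshape(-1,3);X=X[np.isfinite(X[:,0])]
    return X[(X[:,0]>x0)&(X[:,0]<x1)&(X[:,1]>y0)&(X[:,1]<y1)&(X[:,2]>z0)&(X[:,2]<z1)]
E
python3 - <<'E'
from meas import *
for n in ["scene","side"]:
    s=load(f"pics/{n}0.pkl");X=cloud(s);print(n)
    b=sel(X,.3,.9,-.2,.2,-.02,.012);print(" table z",np.median(b[:,2]))
    P=sel(X,.6,.8,-.05,.25,.236,.249);P=clean(P)
    c,sz,a,bx=rect(P[:,:2]);print(" head",np.round(c,4),np.round(sz,3),round(a,2),len(P),np.median(P[:,2]))
    P2=P[:,:2];m=P2.mean(0);u,S,v=np.linalg.svd(P2-m);print("  pca",m.round(4),np.degrees(np.arctan2(v[0][1],v[0][0])))
    Q=sel(X,.5,.65,-.38,-.25,.095,.104);print(" jug rim",circ(Q).round(4),len(Q))
    G=sel(X,.43,.52,-.36,-.25,.075,.092);c,sz,a,bx=rect(clean(G,3)[:,:2]);print(" grip",np.round(c,4),np.round(sz,3),a,len(G),np.median(G[:,2]));print(bx.round(3).tolist())
    B=sel(X,.54,.62,.26,.34,.105,.14);print(" ball",B.mean(0).round(4) if len(B) else None,B[:,2].max(),len(B))
    f=lambda p:np.linalg.norm(B-p,axis=1)-.013
    print("  sph",least_squares(f,[B[:,0].mean(),B[:,1].mean(),.105]).x.round(4))
    for lab,bx,R in [("bottle",(.67,.78,-.31,-.2),1),]:
        O=sel(X,*bx,.03,.2);print(lab,O.min(0).round(3),O.max(0).round(3))
    O=sel(X,.5,.65,-.55,-.42,.02,.2);print("flaskbig",O.min(0).round(3),O.max(0).round(3))
    # base plate
    O=sel(X,.55,.9,-.06,.25,.015,.025);O=clean(O);c,sz,a,bx=rect(O[:,:2]);print(" base",np.round(c,4),np.round(sz,3),a,len(O))
E
```

```text
scene
 table z 5.623395908259544e-05
 head [0.6961 0.0895] [0.246 0.059] 78.07 1659 0.24254823531745467
  pca [0.6963 0.0887] 78.85687363771152
 jug rim [ 0.5709 -0.3178  0.0406] 89
 grip [ 0.4813 -0.3071] [0.016 0.072] 83.81006622314453 102 0.08402039806737718
[[0.4440000057220459, -0.3109999895095825], [0.515999972820282, -0.3190000057220459], [0.5180000066757202, -0.30300000309944153], [0.44600000977516174, -0.29499998688697815]]
 ball [0.5798 0.2969 0.1215] 0.12855833179479048 79
  sph [0.5767 0.2946 0.1141]
bottle [ 0.685 -0.296  0.03 ] [ 0.755 -0.232  0.161]
flaskbig [ 0.529 -0.53   0.02 ] [ 0.605 -0.47   0.151]
 base [0.6603 0.1076] [0.268 0.241] 78.06958770751953 2266
side
 table z 0.0007538451657496863
 head [0.6908 0.0945] [0.232 0.049] 78.84 99 0.2426758217386489
  pca [0.6906 0.1059] 81.52121466878705
 jug rim [ 0.5717 -0.3146  0.0401] 57
 grip [ 0.4847 -0.3058] [0.014 0.048] 80.436279296875 63 0.08347867913783917
[[0.46000000834465027, -0.3089999854564667], [0.5070000290870667, -0.31700000166893005], [0.5099999904632568, -0.30300000309944153], [0.4620000123977661, -0.29499998688697815]]
 ball [0.5737 0.3    0.12  ] 0.13123731952391113 44
  sph [0.5777 0.2976 0.1138]
bottle [ 0.679 -0.293  0.03 ] [ 0.751 -0.227  0.16 ]
flaskbig [ 0.537 -0.526  0.02 ] [ 0.598 -0.461  0.15 ]
 base [0.6607 0.1039] [0.253 0.229] 78.50259399414062 72
```

```bash
python3 - <<'E'
from h import *
for n,(u0,u1,v0,v1) in [("scene",(130,330,100,320)),("side",(160,340,110,270))]:
    s=load(f"pics/{n}0.pkl");o=cv2.resize(s["image"][v0:v1,u0:u1,::-1],None,fx=2.7,fy=2.7,interpolation=cv2.INTER_CUBIC);cv2.imwrite(f"pics/{n}0z.png",o)
E
```

```text
(no output)
```

View pics/scene0z.png

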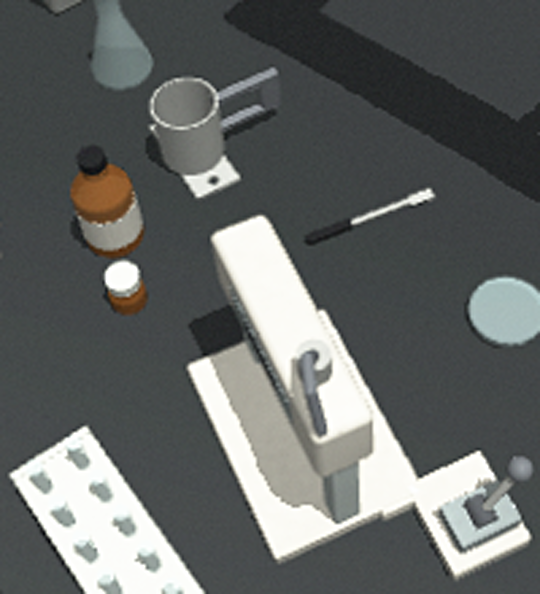

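View pics/side0z.png

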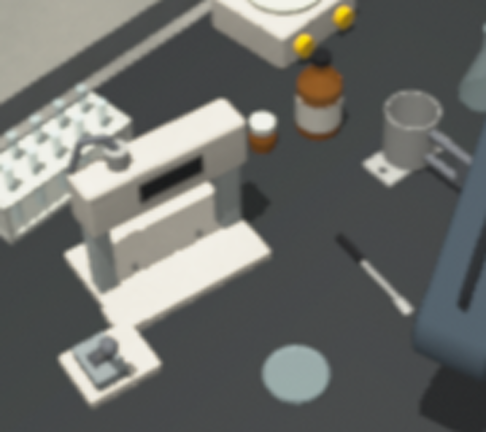

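Fits so far:

| Item | Position | Yaw |
|---|---|---|
| Seat | about (0.696, 0.0895) | about -11.5° |
| Jug | about (0.571, -0.316) | about -7° |
| Lever ball | (0.577, 0.297) | matches the lever pivot geometry at 0 |

Next I'll move above the grip and refine with the wrist camera.

```bash
cat > go.py <<'E'
import sys,numpy as np
from station import manip
from scipy.spatial.transform import Rotation as R
def go(x,y,z,yawdeg):
    s=manip.sense();r=R.from_quat(s["tool_rot"]);M=r.as_matrix()
    d=M.T@(np.array([x,y,z])-s["tcp_pos"])*100
    yaw=np.degrees(np.arctan2(M[1,0],M[0,0]))
    roll=-np.radians(yawdeg-yaw)
    print("t",round(s["t"],2),"tcp",s["tcp_pos"].round(4),"yaw",yaw.round(2),"tilt",np.degrees(np.arccos(-M[2,2])).round(2),"q",s["q"].round(2),"F",s["force"].round(1),"gap",round(s["finger_gap"],3))
    print("dp cm",d.round(2),"roll",roll.round(3))
if __name__=="__main__": go(*map(float,sys.argv[1:]))
E
python3 go.py .44 -.303 .25 -7
```

```text
t 0.15 tcp [ 0.2535 -0.5707  0.2495] yaw 23.94 tilt 0.1 q [-1.33  0.53  1.43  0.    1.18 -0.18] F [-0.4  0.4 -0.2] gap 1.005
dp cm [ 2.791e+01 -1.690e+01 -1.000e-02] roll 0.54
```

```bash
python3 -m creep '{"claw":[8.5,8.5,8.5,8.5,8.5,8.5,8.5,8.5,8.5,8.5],"dp":[[3.5,-2.1,0],[7,-4.2,0],[10.5,-6.4,0],[14,-8.5,0],[17.5,-10.6,0],[21,-12.7,0],[24.5,-14.8,0],[27.9,-16.9,0],[27.9,-16.9,0],[27.9,-16.9,0]],"roll":[0.07,0.14,0.21,0.28,0.35,0.42,0.48,0.54,0.54,0.54]}' 100
python3 - <<'E'
from station import imaging
from meas import *
for n in ["wrist","scene","side"]:
    s=imaging.snapshot(n);pickle.dump(s,open(f"pics/{n}1.pkl","wb"));cv2.imwrite(f"pics/{n}1.png",s["image"][:,:,::-1])
s=load("pics/wrist1.pkl");X=cloud(s)
G=sel(X,.4,.62,-.4,-.2,.075,.11);print(len(G))
for z0,z1 in [(.078,.09),(.095,.105)]:
    g=clean(sel(X,.4,.63,-.38,-.24,z0,z1),4);
    if len(g): print(rect(g[:,:2]),np.median(g[:,2]),len(g))
g=sel(X,.5,.63,-.38,-.24,.096,.105)
if len(g)>10: print(circ(g))
E
python3 go.py .44 -.303 .25 -7
```

```text
t: 1.15
tcp_pos: [0.4403, -0.3028, 0.2502]
tool_rot: [0.998, -0.06, -0.0, 0.0]
force: [-0.7, -0.6, 0.0]
finger_gap: 0.998
2881
((0.5204088687896729, -0.3126887381076813), (0.07724691182374954, 0.1593196839094162), 83.39739227294922, array([[ 0.43683636, -0.34189653],
       [ 0.59509933, -0.36021549],
       [ 0.6039814 , -0.28348094],
       [ 0.4457184 , -0.265162  ]], dtype=float32)) 0.08458192672930787 1707
((0.560397744178772, -0.3172409236431122), (0.08357982337474823, 0.06754466146230698), 83.67146301269531, array([[ 0.5222247 , -0.35505348],
       [ 0.5893578 , -0.36249888],
       [ 0.59857076, -0.27942836],
       [ 0.5314377 , -0.27198297]], dtype=float32)) 0.09949262064185649 907
[ 0.56828661 -0.31807726  0.03992698]
t 1.3 tcp [ 0.4395 -0.3046  0.2502] yaw -7.07 tilt 0.02 q [-0.81  0.41  1.66 -0.    1.08  0.88] F [ 0.2 -0.6 -0.1] gap 0.994
dp cm [ 0.02 -0.17  0.02] roll -0.001
```

View pics/wrist1.png

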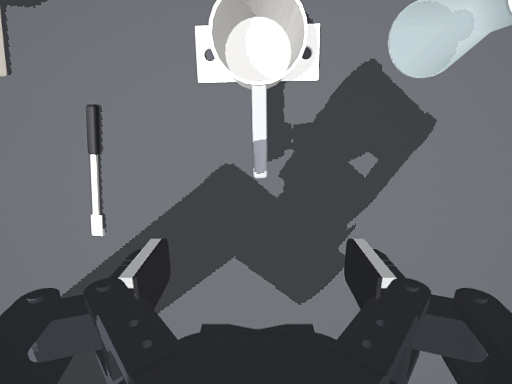

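The wrist view shows the handle running from (260,80) to its end at (260,176). The foot holes are at (210,55) and (306,53), so the jug is nearly square to the tool. I'll refine the handle line from these pixels.

```bash
python3 - <<'E'
from meas import *
s=load("pics/wrist1.pkl");X=cloud(s)
g=clean(sel(X,.4,.515,-.38,-.24,.079,.09),4)
c,sz,a,b=rect(g[:,:2]);print(np.round(c,4),np.round(sz,4),a,b.round(4).tolist(),len(g))
# foot plate
g=clean(sel(X,.5,.65,-.42,-.22,.004,.009),6);c,sz,a,b=rect(g[:,:2]);print("foot",np.round(c,4),np.round(sz,4),a,len(g))
# holes by pixel at z=.006
n=cv2.undistortPoints(np.array([[[210,55.]],[[306.5,53.]]]),K(s),np.array(s["dist"],float)).reshape(-1,2)
o=-s["R"].T@s["t"];H=[]
for a in n:
    d=s["R"].T@np.r_[a,1];H.append(o+d*(.006-o[2])/d[2])
H=np.array(H);print("holes",H.round(4),H.mean(0).round(4),np.linalg.norm(H[0]-H[1]));d=H[0]-H[1];print("yaw",np.degrees(np.arctan2(d[1],d[0]))-90)
E
```

```text
[ 0.4784 -0.3086] [0.014  0.0749] 84.21797180175781 [[0.44040000438690186, -0.3118000030517578], [0.5149000287055969, -0.31929999589920044], [0.5163000226020813, -0.305400013923645], [0.44179999828338623, -0.2978000044822693]] 1106
foot [ 0.5713 -0.3183] [0.1404 0.0658] 84.35702514648438 2481
holes [[ 0.5732 -0.264   0.006 ]
 [ 0.5622 -0.3739  0.006 ]] [ 0.5677 -0.319   0.006 ] 0.11046770192935083
yaw -5.7261826160468985
```

```bash
python3 go.py .4546 -.3067 .058 -5.75
```

```text
t 1.3 tcp [ 0.4395 -0.3046  0.2502] yaw -7.07 tilt 0.02 q [-0.81  0.41  1.66 -0.    1.08  0.88] F [ 0.2 -0.6 -0.1] gap 0.994
dp cm [1.520e+00 1.000e-02 1.922e+01] roll -0.023
```

```bash
python3 -m creep '{"claw":[8.5,8.5,8.5,8.5,8.5,8.5,8.5,8.5,8.5],"dp":[[1.5,0,2.5],[1.5,0,5],[1.5,0,7.5],[1.5,0,10],[1.5,0,12.5],[1.5,0,15],[1.5,0,17],[1.5,0,18.5],[1.5,0,19.2]],"roll":[-0.02,-0.02,-0.02,-0.02,-0.02,-0.02,-0.02,-0.02,-0.02]}'
python3 - <<'E'
from station import imaging
from meas import *
s=imaging.snapshot("wrist");cv2.imwrite("pics/wrist2.png",s["image"][:,:,::-1])
E
python3 go.py .4546 -.3067 .058 -5.75
```

```text
t: 2.2
tcp_pos: [0.4537, -0.3063, 0.0567]
tool_rot: [0.999, -0.052, -0.001, -0.001]
force: [-0.2, 0.5, 0.0]
finger_gap: 0.995
t 2.25 tcp [ 0.4537 -0.306   0.0564] yaw -5.97 tilt 0.16 q [-0.8   0.72  1.77 -0.    0.66  0.88] F [0.2 0.8 0.4] gap 0.996
dp cm [ 0.1   0.06 -0.16] roll -0.004
```

View pics/wrist2.png

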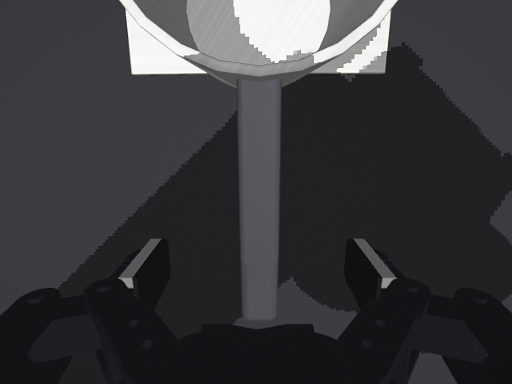

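The handle is centred between the pads at (260,260). I'll close the fingers at 110 N.

```bash
python3 -m creep '{"claw":[6,4,2,1,0.5,0.5,0.5,0.5,0.5,0.5],"dp":[[0,0,0],[0,0,0],[0,0,0],[0,0,0],[0,0,0],[0,0,0],[0,0,0],[0,0,0],[0,0,0],[0,0,0]],"roll":[0,0,0,0,0,0,0,0,0,0]}' 110
python3 go.py .4546 -.3067 .1 -5.75
```

```text
t: 3.25
tcp_pos: [0.4552, -0.3057, 0.0588]
tool_rot: [0.999, -0.051, 0.0, 0.0]
force: [-1.7, -0.5, 5.7]
finger_gap: 0.154
t 3.25 tcp [ 0.4552 -0.3057  0.0588] yaw -5.86 tilt 0.07 q [-0.8   0.72  1.76 -0.    0.66  0.88] F [-1.7 -0.5  5.7] gap 0.154
dp cm [-0.04  0.1  -4.12] roll -0.002
```

```bash
python3 -m creep '{"claw":[0.5,0.5,0.5,0.5,0.5,0.5,0.5],"dp":[[0,0,-0.5],[0,0,-1.2],[0,0,-2.2],[0,0,-3.2],[0,0,-4],[0,0,-4.5],[0,0,-4.5]],"roll":[0,0,0,0,0,0,0]}'
cat > jug.py <<'E'
import sys
from station import imaging
from meas import *
tag=sys.argv[1];cx,cy=float(sys.argv[2]),float(sys.argv[3])
for n in ["scene","side","wrist"]:
    s=imaging.snapshot(n);pickle.dump(s,open(f"pics/{n}{tag}.pkl","wb"));cv2.imwrite(f"pics/{n}{tag}.png",s["image"][:,:,::-1])
E
python3 jug.py 3 0 0
python3 - <<'E'
from meas import *
for n in ["scene","side","wrist"]:
    s=load(f"pics/{n}3.pkl");X=cloud(s)
    g=clean(sel(X,.52,.63,-.38,-.25,.12,.16),3)
    print(n,len(g),g[:,2].max() if len(g) else 0)
    # rim: highest points by plane fit
    top=g[g[:,2]>np.percentile(g[:,2],98)-.012] if len(g) else g
    if len(top)>20:
        r=np.hypot(top[:,0]-.569,top[:,1]+.318);top=top[(r>.034)&(r<.046)]
        # bin by angle, take max z
        a=np.degrees(np.arctan2(top[:,1]+.318,top[:,0]-.569))//20
        m=np.array([top[a==k][top[a==k][:,2].argmax()] for k in np.unique(a)])
        A=np.c_[m[:,:2]-[.569,-.318],np.ones(len(m))];c=np.linalg.lstsq(A,m[:,2],rcond=None)[0];print(" slopes",c.round(3),circ(m).round(4))
    p=clean(sel(X,.5,.65,-.42,-.22,.03,.065),5)
    if len(p)>20: print(" foot pts",len(p),p[:,2].min(),np.median(p[:,2]))
E
python3 go.py .4546 -.3067 .1 -5.75
```

```text
t: 3.95
tcp_pos: [0.4553, -0.3058, 0.1044]
tool_rot: [0.999, -0.051, 0.001, 0.001]
force: [0.5, -0.1, -4.2]
finger_gap: 0.146
scene 241 0.1483046682197204
 slopes [-0.004 -0.003  0.146] [ 0.5719 -0.3162  0.0404]
 foot pts 97 0.0460576454081222 0.05121530375010127
side 24 0.14163547820406439
wrist 6199 0.14586782336546117
 slopes [-0.015  0.002  0.145] [ 0.5695 -0.3174  0.0412]
 foot pts 13184 0.043151113119487244 0.05315700640319922
t 4.1 tcp [ 0.4547 -0.3052  0.1032] yaw -5.85 tilt 0.03 q [-0.8   0.64  1.75 -0.    0.75  0.88] F [ 1.2  0.4 -4. ] gap 0.151
dp cm [0.   0.15 0.32] roll -0.002
```

View pics/scene3.png

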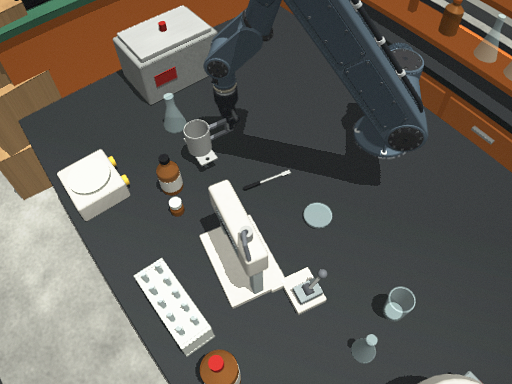

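View pics/wrist3.png

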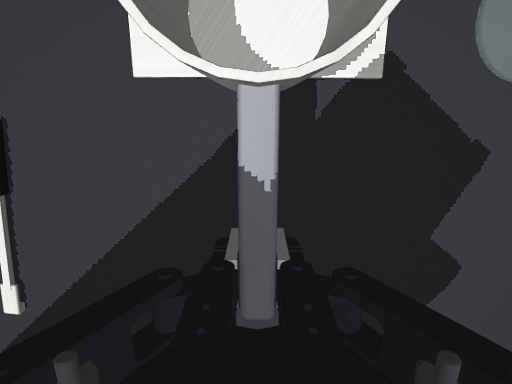

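The jug is lifted upright, with rim slope under 1.5%. I'll carry it to a point in front of the stand.

```bash
python3 go.py .4267 .1453 .1035 -11.7
```

```text
t 4.1 tcp [ 0.4547 -0.3052  0.1032] yaw -5.85 tilt 0.03 q [-0.8   0.64  1.75 -0.    0.75  0.88] F [ 1.2  0.4 -4. ] gap 0.151
dp cm [-7.380e+00 -4.453e+01 -1.000e-02] roll 0.102
```

```bash
python3 -m creep '{"claw":[0.5,0.5,0.5,0.5,0.5,0.5,0.5,0.5,0.5,0.5,0.5,0.5],"dp":[[-1,-1.5,0],[-2,-3.5,0],[-3,-6,0],[-4,-9,0],[-4.5,-12,0],[-5,-15,0],[-5.5,-18,0],[-6,-21,0],[-6.3,-24,0],[-6.6,-26.5,0],[-6.8,-28.5,0],[-6.8,-29.5,0]],"roll":[0,0.01,0.02,0.03,0.04,0.05,0.06,0.07,0.08,0.09,0.1,0.1]}'
python3 go.py .4267 .1453 .1035 -11.7
```

```text
t: 5.3
tcp_pos: [0.4166, -0.0033, 0.1031]
tool_rot: [0.995, -0.1, -0.001, -0.0]
force: [0.6, -0.0, -4.7]
finger_gap: 0.15
t 5.3 tcp [ 0.4166 -0.0033  0.1031] yaw -11.49 tilt 0.11 q [-0.28  0.54  2.07  0.    0.53  1.49] F [ 0.6 -0.  -4.7] gap 0.15
dp cm [ -1.97 -14.77  -0.03] roll 0.004
```

```bash
python3 -m creep '{"claw":[0.5,0.5,0.5,0.5,0.5,0.5,0.5,0.5,0.5],"dp":[[-0.4,-2,0],[-0.8,-4.5,0],[-1.2,-7,0],[-1.5,-9.5,0],[-1.8,-12,0],[-2,-14,0],[-2,-14.8,0],[-2,-14.8,0],[-2,-14.8,0]],"roll":[0,0,0,0,0,0,0,0,0]}'
python3 jug.py 4 0 0
python3 go.py .4267 .1453 .1035 -11.7
```

```text
t: 6.2
tcp_pos: [0.4275, 0.1434, 0.1032]
tool_rot: [0.995, -0.101, -0.0, 0.0]
force: [-0.1, -0.3, -3.2]
finger_gap: 0.151
t 6.35 tcp [0.4274 0.1431 0.1032] yaw -11.67 tilt 0.03 q [ 0.07  0.57  1.99 -0.    0.59  1.85] F [-0.4  0.3 -4.1] gap 0.151
dp cm [-0.12 -0.2  -0.03] roll 0.0
```

View pics/wrist4.png

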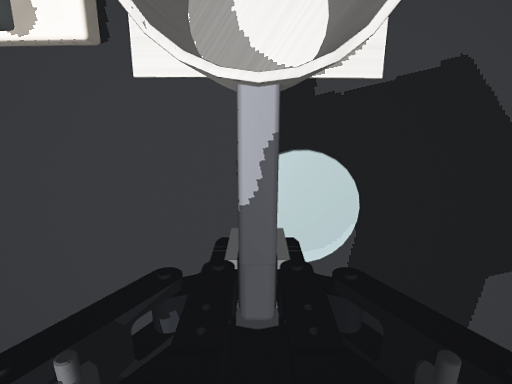

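View pics/side4.png

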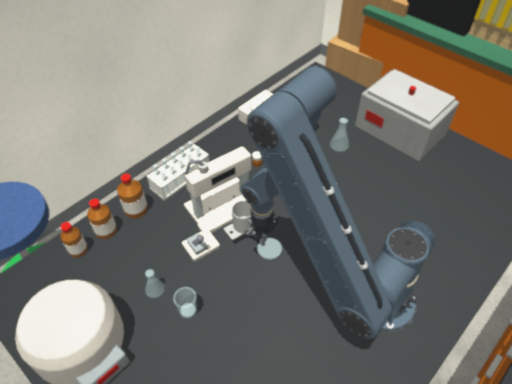

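View pics/scene4.png

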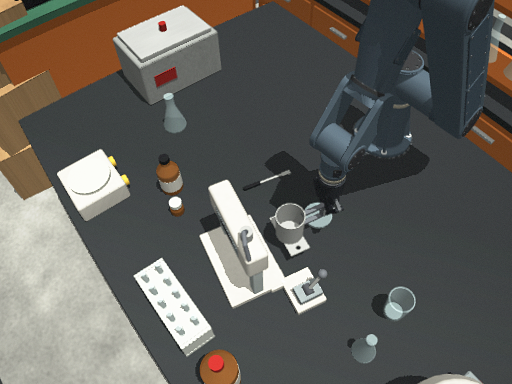

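The jug now sits in front of the stand, still upright. I'll check the seat estimate by overlaying the modelled stand on the first images.

```bash
cat > ov.py <<'E'
from meas import *
import itertools
def box(s,img,seat,yaw,x0,x1,y0,y1,z0,z1,sc,off,col):
    c,sn=np.cos(yaw),np.sin(yaw);P=np.array(list(itertools.product((x0,x1),(y0,y1),(z0,z1))))
    W=np.c_[seat[0]+c*P[:,0]-sn*P[:,1],seat[1]+sn*P[:,0]+c*P[:,1],P[:,2]]
    q=((proj(s,W)-off+.5)*sc).astype(int)
    for i,j in itertools.combinations(range(8),2):
        if (P[i]!=P[j]).sum()==1: cv2.line(img,tuple(map(int,q[i])),tuple(map(int,q[j])),col,1,cv2.LINE_AA)
E
python3 - <<'E'
from ov import *
seat=(.6955,.0895);yaw=np.radians(-11.7);sc=4;o=[]
for n,(u,v) in [("scene",(195,175)),("side",(165,130))]:
    s=load(f"pics/{n}0.pkl");im=cv2.resize(s["image"][v:v+145,u:u+100,::-1],None,fx=sc,fy=sc,interpolation=cv2.INTER_CUBIC);off=np.array([u,v])
    box(s,im,seat,yaw,-.032,.032,-.125,.125,.154,.243,sc,off,(0,0,255))
    box(s,im,seat,yaw,-.085,.085,-.125,.125,0,.02,sc,off,(0,255,0))
    box(s,im,seat,yaw,-.015,.015,.09,.12,.02,.16,sc,off,(255,0,255))
    o.append(im)
cv2.imwrite("pics/ov.png",np.hstack(o)); print([(-load(f"pics/{n}0.pkl")["R"].T@load(f"pics/{n}0.pkl")["t"]).round(2) for n in("scene","side")])
E
```

```text
[array([0.97, 0.57, 1.15]), array([-0.2 ,  0.83,  1.43])]
```

View pics/ov.png

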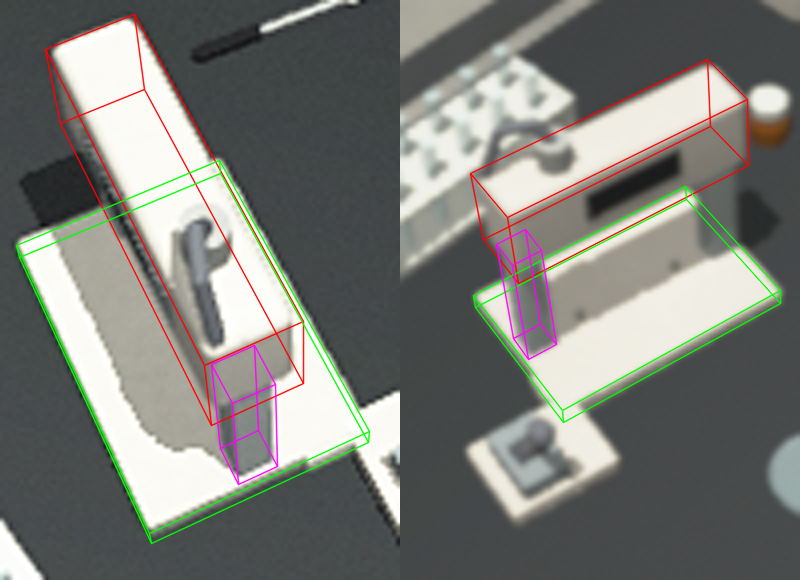

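The overlay agrees to about 1 px in both views. The pegs show in the side view as dots at about (210,209) and (234,196), so I'll measure them directly.

```bash
python3 - <<'E'
from ov import *
seat=np.array([.6955,.0895]);yaw=np.radians(-11.7);ys=np.array([-np.sin(yaw),np.cos(yaw)]);xs=np.array([ys[1],-ys[0]])
sc=10;u,v=190,180
s=load("pics/side0.pkl");im=cv2.resize(s["image"][v:v+50,u:u+70,::-1],None,fx=sc,fy=sc,interpolation=cv2.INTER_CUBIC)
for sg in(1,-1):
    p=seat+sg*.055*ys
    q=proj(s,np.array([[*p,.02],[*p,.034]]));print(q.round(1));q=((q-[u,v]+.5)*sc).astype(int)
    cv2.line(im,tuple(map(int,q[0])),tuple(map(int,q[1])),(0,0,255),1)
im=cv2.convertScaleAbs(im,alpha=1.5,beta=-60)
cv2.imwrite("pics/pegs.png",im)
E
```

```text
[[209.3 209.1]
 [209.  206.8]]
[[233.  196.6]
 [232.8 194.3]]
```

View pics/pegs.png

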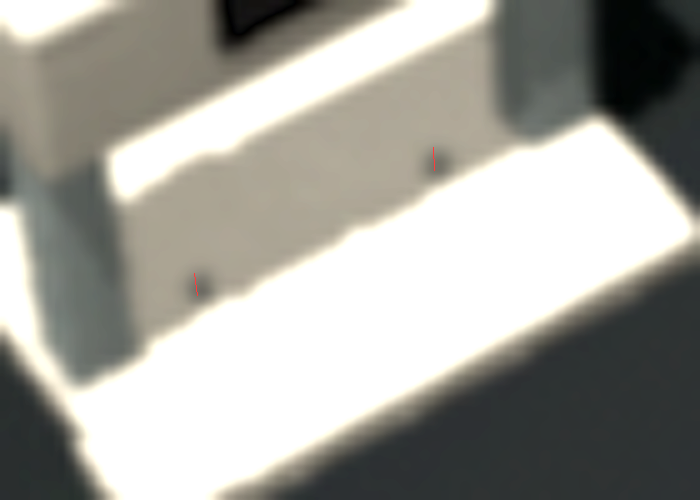

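```bash
python3 go.py .5819 .1118 .1035 -11.7
```

```text
t 6.35 tcp [0.4274 0.1431 0.1032] yaw -11.67 tilt 0.03 q [ 0.07  0.57  1.99 -0.    0.59  1.85] F [-0.4  0.3 -4.1] gap 0.151
dp cm [15.76 -0.06 -0.03] roll 0.0
```

```bash
python3 -m creep '{"claw":[0.5,0.5,0.5,0.5,0.5,0.5,0.5,0.5],"dp":[[1,0,0],[2.5,0,0],[4,0,0],[5.5,0,0],[7,0,0],[8.5,0,0],[9.5,0,0],[10,0,0]],"roll":[0,0,0,0,0,0,0,0]}'
python3 jug.py 5 0 0
python3 go.py .5819 .1118 .1035 -11.7
```

```text
t: 7.15
tcp_pos: [0.527, 0.1232, 0.1033]
tool_rot: [0.995, -0.101, 0.001, -0.0]
force: [0.2, -0.1, -4.2]
finger_gap: 0.148
t 7.3 tcp [0.5251 0.1238 0.1031] yaw -11.61 tilt 0.07 q [0.02 0.64 1.77 0.   0.74 1.8 ] F [ 0.2 -0.4 -3.6] gap 0.149
dp cm [ 5.81  0.03 -0.05] roll 0.002
```

View pics/wrist5.png

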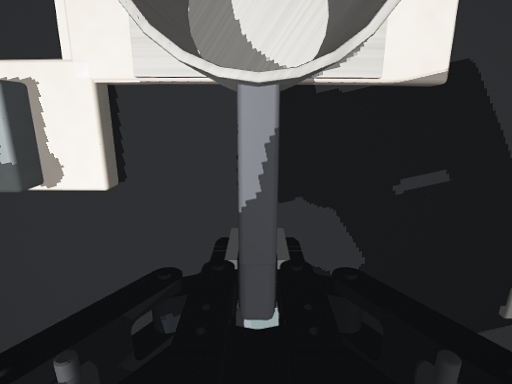

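View pics/side5.png

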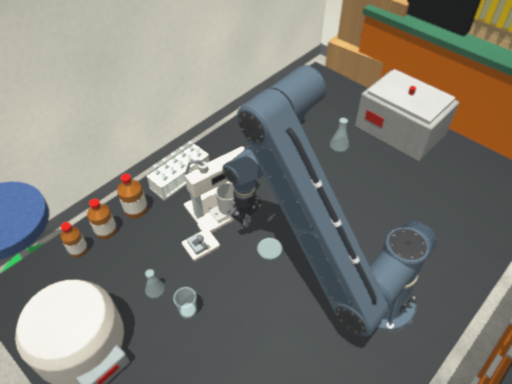

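```bash
python3 - <<'E'
from ov import *
s=load("pics/wrist5.pkl")
X=cloud(s);p=sel(X,.5,.75,-.1,.3,.015,.024);print(len(p),p[:,2].mean())
yaw=np.radians(-11.65);xs=np.array([np.cos(yaw),np.sin(yaw)]);ys=np.array([-xs[1],xs[0]])
a=(p[:,:2]-[.6945,.0885])@xs;b=(p[:,:2]-[.6945,.0885])@ys
m=(b>-.1)&(b<.08)
# front edge per b bin
for b0 in np.arange(-.1,.1,.04):
    k=(b>b0)&(b<b0+.04);print("b",round(b0+.02,2),"front x",np.sort(a[k])[:5].round(4),k.sum())
for a0 in np.arange(-.085,-.04,.01):
    k=(a>a0)&(a<a0+.01);print("a",round(a0,3),"right y",np.sort(b[k])[:4].round(4))
im=s["image"][:,:,::-1].copy();im=cv2.resize(im,None,fx=1.5,fy=1.5)
box(s,im,(.6945,.0885),yaw,-.085,.085,-.125,.125,0,.02,1.5,np.zeros(2),(0,255,0))
cv2.imwrite("pics/wov.png",im)
E
```

```text
20969 0.01969376141370334
b -0.08 front x [-0.0881 -0.0881 -0.088  -0.088  -0.088 ] 2420
b -0.04 front x [-0.088 -0.088 -0.088 -0.088 -0.088] 183
b -0.0 front x [] 0
b 0.04 front x [-0.0878 -0.0877 -0.0877 -0.0877 -0.0877] 184
b 0.08 front x [-0.0873 -0.0873 -0.0873 -0.0873 -0.0873] 2338
a -0.085 right y [-0.1258 -0.1257 -0.1255 -0.1253]
a -0.075 right y [-0.1254 -0.1253 -0.1252 -0.1252]
a -0.065 right y [-0.1259 -0.1258 -0.1258 -0.1256]
a -0.055 right y [-0.1263 -0.1255 -0.1252 -0.1252]
a -0.045 right y [-0.1262 -0.1258 -0.1257 -0.1253]
```

View pics/wov.png

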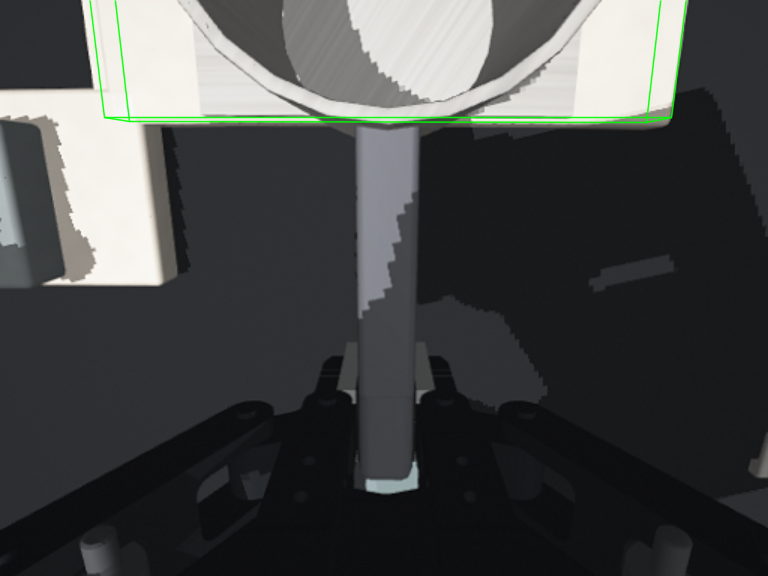

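```bash
python3 - <<'E'
from meas import *
s=load("pics/wrist5.pkl");X=cloud(s)
yaw=np.radians(-11.65);xs=np.array([np.cos(yaw),np.sin(yaw)]);ys=np.array([-xs[1],xs[0]]);o=np.array([.6945,.0885])
p=sel(X,.5,.75,-.1,.3,.045,.056)
a=(p[:,:2]-o)@xs;b=(p[:,:2]-o)@ys
k=(a<-.05);print(len(p),np.median(p[:,2]))
for b0 in np.arange(-.07,.07,.02):
    k=(b>b0)&(b<b0+.02)
    if k.sum()>20: print("b",round(b0+.01,2),"front",np.sort(a[k])[3:30:8].round(4),k.sum(), np.median(p[k,2]).round(4))
for a0 in np.arange(-.092,-.06,.008):
    k=(a>a0)&(a<a0+.008)
    if k.sum()>20: q=np.sort(b[k]);print("a",round(a0,3),q[:3].round(4),q[-3:].round(4),((q[2]+q[-3])/2).round(4))
E
python3 go.py .5819 .1118 .1035 -11.7
```

```text
13067 0.05295952815525342
b -0.06 front [-0.0881 -0.0881 -0.088  -0.088 ] 1430 0.0494
b -0.04 front [-0.0882 -0.0881 -0.0881 -0.088 ] 1067 0.0527
b -0.02 front [-0.0882 -0.0839 -0.0835 -0.0834] 2469 0.0533
b 0.0 front [-0.0856 -0.0851 -0.085  -0.0848] 2654 0.0534
b 0.02 front [-0.0879 -0.0839 -0.0835 -0.0831] 2462 0.0534
b 0.04 front [-0.0878 -0.0878 -0.0877 -0.0877] 1126 0.0527
b 0.06 front [-0.0878 -0.0876 -0.0876 -0.0875] 1490 0.0495
b 0.08 front [-0.0868 -0.082  -0.0722 -0.0629] 40 0.0491
a -0.092 [-0.0698 -0.0694 -0.0693] [0.0704 0.0707 0.0707] 0.0006
a -0.084 [-0.0698 -0.0696 -0.0695] [0.0703 0.0703 0.0706] 0.0004
a -0.076 [-0.0699 -0.0699 -0.0697] [0.0703 0.0704 0.0704] 0.0003
a -0.068 [-0.0701 -0.07   -0.07  ] [0.0705 0.0705 0.0705] 0.0003
t 7.3 tcp [0.5251 0.1238 0.1031] yaw -11.61 tilt 0.07 q [0.02 0.64 1.77 0.   0.74 1.8 ] F [ 0.2 -0.4 -3.6] gap 0.149
dp cm [ 5.81  0.03 -0.05] roll 0.002
```

From the same wrist view, the foot front edge now sits level with the base-plate front edge. It needs to go 55 mm further in and 1 mm to the right.

```bash
python3 -m creep '{"claw":[0.5,0.5,0.5,0.5,0.5,0.5,0.5,0.5],"dp":[[0.8,0.05,0],[1.8,0.1,0],[2.8,0.1,0],[3.8,0.1,0],[4.7,0.1,0],[5.3,0.1,0],[5.5,0.1,0],[5.5,0.1,0]],"roll":[0,0,0,0,0,0,0,0]}'
python3 jug.py 6 0 0
python3 - <<'E'
from meas import *
s=load("pics/wrist6.pkl");X=cloud(s)
yaw=np.radians(-11.65);xs=np.array([np.cos(yaw),np.sin(yaw)]);ys=np.array([-xs[1],xs[0]]);o=np.array([.6945,.0885])
for nm,z0,z1,bs in(("base",.015,.024,(-.09,-.07,-.03,.03,.07)),("foot",.042,.056,(-.06,-.05,.05,.06))):
    p=sel(X,.5,.75,-.1,.3,z0,z1);a=(p[:,:2]-o)@xs;b=(p[:,:2]-o)@ys
    for b0 in bs:
        k=abs(b-b0)<.008
        if k.sum()>10: print(nm,b0,np.sort(a[k])[3:12:4].round(4))
    for a0 in (-.08,-.06,-.02,-.01):
        k=abs(a-a0)<.005
        if k.sum()>10: q=np.sort(b[k]);print("  a",a0,q[2].round(4),q[-3].round(4))
E
python3 go.py .5819 .1118 .1035 -11.7
```

```text
t: 8.1
tcp_pos: [0.5792, 0.1118, 0.1032]
tool_rot: [0.995, -0.101, -0.0, 0.0]
force: [0.6, -0.8, -3.9]
finger_gap: 0.15
base -0.09 [-0.0874 -0.0873 -0.0872]
base -0.07 [-0.0875 -0.0874 -0.0874]
base -0.03 [-0.0877 -0.0876 -0.0875]
base 0.03 [-0.0869 -0.0868 -0.0867]
base 0.07 [-0.087  -0.087  -0.0869]
  a -0.08 -0.1257 0.1833
  a -0.06 -0.1255 0.1284
  a -0.02 -0.1257 0.1226
  a -0.01 -0.0926 0.0893
foot -0.06 [-0.0346 -0.0345 -0.0345]
foot -0.05 [-0.0346 -0.0346 -0.0346]
foot 0.05 [-0.0343 -0.0343 -0.0343]
foot 0.06 [-0.0343 -0.0342 -0.0342]
  a -0.02 -0.1184 0.115
  a -0.01 -0.0928 0.0891
t 8.25 tcp [0.5785 0.1121 0.1032] yaw -11.58 tilt 0.07 q [0.   0.68 1.64 0.   0.82 1.77] F [-0.7 -0.  -3.8] gap 0.148
dp cm [ 0.34 -0.04 -0.03] roll 0.002
```

View pics/wrist6.png

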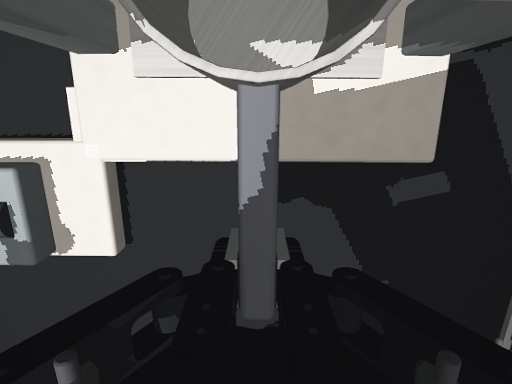

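View pics/side6.png

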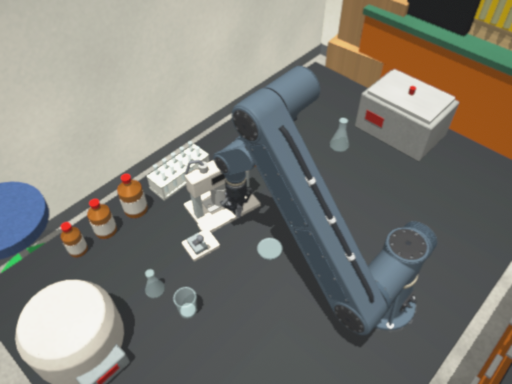

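```bash
python3 - <<'E'
from meas import *
s=load("pics/wrist6.pkl");X=cloud(s)
yaw=np.radians(-11.65);xs=np.array([np.cos(yaw),np.sin(yaw)]);ys=np.array([-xs[1],xs[0]]);o=np.array([.6945,.0885])
p=sel(X,.5,.75,-.1,.3,.046,.052);a=(p[:,:2]-o)@xs;b=(p[:,:2]-o)@ys
for a0 in (-.032,-.026,-.02,-.014):
    k=(abs(a-a0)<.004)&(abs(b)<.08);q=np.sort(b[k]);
    if len(q)>5: print("foot",a0,q[2].round(4),q[-3].round(4),((q[2]+q[-3])/2).round(4))
for z0 in (.03,.05,.07,.09):
    p=sel(X,.5,.75,-.1,.3,z0,z0+.02);a=(p[:,:2]-o)@xs;b=(p[:,:2]-o)@ys
    for sg in(1,-1):
        k=(sg*b>.095)&(sg*b<.115)&(a>-.03); 
        if k.sum()>5: print("pillar",z0,sg,"front a",np.percentile(a[k],[2,20,50]).round(4),k.sum())
        k=(sg*b>.08)&(sg*b<.13)&(a>-.02)
        if k.sum()>5: print("   inner",np.percentile(sg*b[k],[1,5]).round(4),"outer",np.percentile(sg*b[k],99).round(4))
E
```

```text
foot -0.032 -0.07 0.07 -0.0
foot -0.026 -0.0702 0.0695 -0.0004
foot -0.02 -0.0704 0.0696 -0.0004
foot -0.014 -0.0705 0.0696 -0.0004
pillar 0.03 1 front a [-0.0177 -0.0175 -0.0173] 230
   inner [0.0875 0.0877] outer 0.1143
pillar 0.03 -1 front a [-0.0186 -0.0184 -0.0183] 233
   inner [0.0909 0.0912] outer 0.118
pillar 0.05 1 front a [-0.0176 -0.0174 -0.0172] 339
   inner [0.0874 0.0877] outer 0.1146
pillar 0.05 -1 front a [-0.0186 -0.0183 -0.0182] 336
   inner [0.0909 0.0912] outer 0.118
pillar 0.07 1 front a [-0.0176 -0.0174 -0.0172] 473
   inner [0.0874 0.0878] outer 0.1144
pillar 0.07 -1 front a [-0.0185 -0.0183 -0.0182] 446
   inner [0.0908 0.0911] outer 0.1166
pillar 0.09 1 front a [-0.0176 -0.0174 -0.0172] 203
   inner [0.0873 0.0878] outer 0.1057
pillar 0.09 -1 front a [-0.0185 -0.0183 -0.0181] 164
   inner [0.0907 0.091 ] outer 0.1044
```

All the stand features in the wrist view agree: another 1.5–2 mm in and 1 mm to the right, then lower.

```bash
python3 -m creep '{"claw":[0.5,0.5,0.5,0.5,0.5,0.5,0.5,0.5,0.5],"dp":[[0.17,0.1,0],[0.17,0.1,0],[0.17,0.1,0.3],[0.17,0.1,0.6],[0.17,0.1,0.9],[0.17,0.1,1.1],[0.17,0.1,1.3],[0.17,0.1,1.5],[0.17,0.1,1.5]],"roll":[0,0,0,0,0,0,0,0,0]}'
python3 go.py .5819 .1118 .0795 -11.7
```

```text
t: 9.15
tcp_pos: [0.5804, 0.1106, 0.0879]
tool_rot: [0.995, -0.101, -0.0, 0.0]
force: [-0.9, 0.5, -4.2]
finger_gap: 0.145
t 9.15 tcp [0.5804 0.1106 0.0879] yaw -11.59 tilt 0.04 q [-0.    0.71  1.64  0.    0.79  1.77] F [-0.9  0.5 -4.2] gap 0.145
dp cm [ 0.12 -0.15  0.84] roll 0.002
```

No contact force yet, with the foot already about 6 mm below the peg tops. I'll continue down.

```bash
python3 -m creep '{"claw":[0.5,0.5,0.5,0.5,0.5],"dp":[[0,0,0.15],[0,0,0.3],[0,0,0.45],[0,0,0.6],[0,0,0.6]],"roll":[0,0,0,0,0]}'
python3 go.py .5819 .1118 .0795 -11.7
```

```text
t: 9.65
tcp_pos: [0.5805, 0.1106, 0.0821]
tool_rot: [0.995, -0.101, -0.0, 0.0]
force: [-0.2, -0.4, -3.8]
finger_gap: 0.146
t 9.65 tcp [0.5805 0.1106 0.0821] yaw -11.59 tilt 0.03 q [-0.    0.72  1.64  0.    0.78  1.77] F [-0.2 -0.4 -3.8] gap 0.146
dp cm [ 0.12 -0.15  0.26] roll 0.002
```

```bash
python3 -m creep '{"claw":[0.5,0.5,0.5,0.5],"dp":[[0,0,0.1],[0,0,0.2],[0,0,0.3],[0,0,0.3]],"roll":[0,0,0,0]}'
python3 jug.py 7 0 0
python3 - <<'E'
from meas import *
s=load("pics/wrist7.pkl");X=cloud(s)
yaw=np.radians(-11.65);xs=np.array([np.cos(yaw),np.sin(yaw)]);ys=np.array([-xs[1],xs[0]]);o=np.array([.6945,.0885])
p=sel(X,.5,.75,-.1,.3,.0,.04);a=(p[:,:2]-o)@xs;b=(p[:,:2]-o)@ys
k=(abs(abs(b)-.06)<.008)&(a>-.028)&(a<-.015);print("foot top",np.median(p[k,2]),k.sum())
k=(abs(abs(b)-.06)<.008)&(a<-.04)&(a>-.08);print("base top",np.median(p[k,2]),k.sum())
E
python3 go.py .5819 .1118 .0795 -11.7
```

```text
t: 10.05
tcp_pos: [0.5807, 0.1106, 0.0794]
tool_rot: [0.995, -0.101, 0.0, 0.0]
force: [-1.5, 0.2, -1.8]
finger_gap: 0.152
foot top 0.025904959612856354 1390
base top 0.019864439352991516 3526
t 10.2 tcp [0.5807 0.1106 0.0795] yaw -11.58 tilt 0.02 q [-0.    0.72  1.65 -0.    0.78  1.77] F [-0.1  0.7 -1.5] gap 0.145
dp cm [ 0.09 -0.14 -0.  ] roll 0.002
```

View pics/wrist7.png

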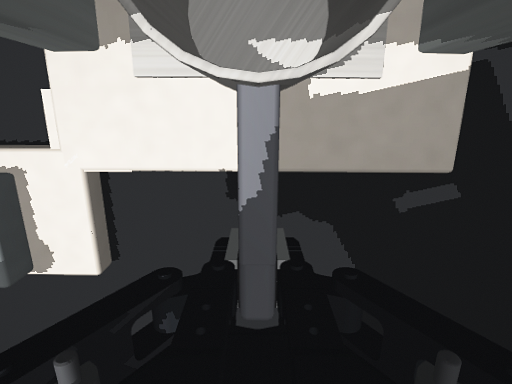

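The foot top is 6.0 mm above the base plate, so the jug is fully home. I'll release it and rise clear.

```bash
python3 -m creep '{"claw":[1.4,1.8,2.4,3,3.5,4,4,4],"dp":[[0,0,0],[0,0,0],[0,0,0],[0,0,0],[0,0,0],[0,0,0],[0,0,0],[0,0,0]],"roll":[0,0,0,0,0,0,0,0]}'
python3 -m creep '{"claw":[4,4,4,4,4,4,4,4],"dp":[[0,0,-0.5],[0,0,-1.5],[0,0,-3],[0,0,-5],[0,0,-7.5],[0,0,-10],[0,0,-12],[0,0,-12]],"roll":[0,0,0,0,0,0,0,0]}'
python3 jug.py 8 0 0
python3 - <<'E'
from meas import *
s=load("pics/wrist8.pkl");X=cloud(s)
yaw=np.radians(-11.75);xs=np.array([np.cos(yaw),np.sin(yaw)]);ys=np.array([-xs[1],xs[0]]);o=np.array([.6945,.0885])
def st(z0,z1):
    p=sel(X,.5,.75,-.1,.3,z0,z1);return p,(p[:,:2]-o)@xs,(p[:,:2]-o)@ys
p,a,b=st(.015,.03)
k=(abs(abs(b)-.06)<.008)&(a>-.03)&(a<-.01);print("foot top",np.median(p[k,2]))
k=(abs(abs(b)-.06)<.008)&(a<-.04)&(a>-.08);print("base top",np.median(p[k,2]))
for sg in (-.055,.055):
    k=(abs(b-sg)<.01)&(p[:,2]>.0235)&(a>-.05); print("foot front",sg,np.sort(a[k])[3:12:4].round(4))
    k=(abs(b-sg)<.01)&(p[:,2]<.0225); print("base front",sg,np.sort(a[k])[3:12:4].round(4))
k=(abs(b)<.085)&(p[:,2]>.0235)&(a<-.015)&(a>-.04);print("foot b",np.percentile(b[k],[.5,99.5]))
E
python3 go.py .5819 .1118 .2 -11.7
```

```text
t: 11.0
tcp_pos: [0.5807, 0.1106, 0.0793]
tool_rot: [0.995, -0.101, 0.0, -0.0]
force: [-0.4, -0.3, -0.7]
finger_gap: 0.467
t: 11.8
tcp_pos: [0.5828, 0.1107, 0.2033]
tool_rot: [0.995, -0.101, 0.004, -0.0]
force: [1.0, 0.6, 0.4]
finger_gap: 0.47
foot top 0.025773146642453927
base top 0.01987469999406248
foot front -0.055 [-0.0319 -0.0319 -0.0319]
base front -0.055 [-0.0872 -0.0871 -0.0871]
foot front 0.055 [-0.0314 -0.0313 -0.0313]
base front 0.055 [-0.0864 -0.0863 -0.0863]
foot b [-0.0706333   0.06812266]
t 11.95 tcp [0.58   0.1106 0.199 ] yaw -11.58 tilt 0.05 q [-0.    0.54  1.57  0.    1.03  1.77] F [ 0.6 -0.5  0. ] gap 0.468
dp cm [ 0.16 -0.15 -0.1 ] roll 0.002
```

View pics/wrist8.png

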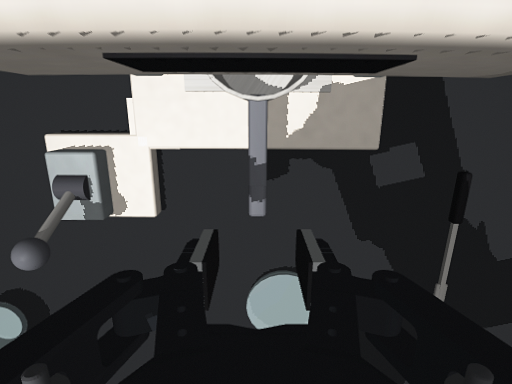

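View pics/scene8.png

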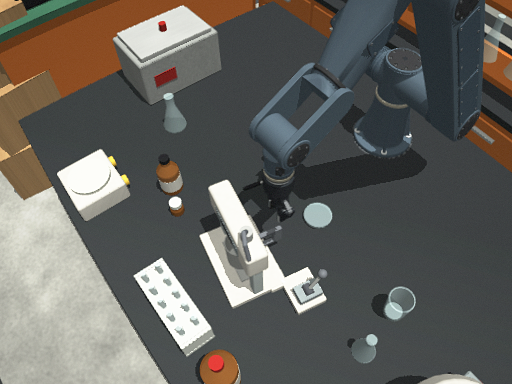

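The jug is home: the foot-to-base front offset is 55.0–55.2 mm, against 55 mm nominal. The wrist view shows the lever ball at (30,254), still leaning to the front. I'll close the fingers and line up in front of the ball.

```bash
python3 - <<'E'
from meas import *
s=load("pics/wrist8.pkl");X=cloud(s)
yaw=np.radians(-11.75);xs=np.array([np.cos(yaw),np.sin(yaw)]);ys=np.array([-xs[1],xs[0]])
seat=np.array([.6945,.0885])-.0025*xs-.0012*ys
piv=seat-.12*xs+.18*ys;print("seat",seat,"piv",piv)
B=X[240:268,14:46].reshape(-1,3);B=B[np.isfinite(B[:,0])&(B[:,2]>.1)&(B[:,2]<.14)]
b=least_squares(lambda p:np.linalg.norm(B-p,axis=1)-.013,[*B[:,:2].mean(0),.11]).x
print("ball",b.round(4),"rel pivot",((b[:2]-piv)@xs).round(4),((b[:2]-piv)@ys).round(4))
for xp in(-.08,.014): print(xp,(piv+xp*xs).round(4))
E
python3 go.py 0.5302 .3057 .199 -11.7
```

```text
seat [0.69180802 0.08783425] piv [0.61097807 0.28849944]
ball [0.575  0.296  0.1128] rel pivot -0.0368 0.0
-0.08 [0.5327 0.3048]
0.014 [0.6247 0.2856]
t 11.95 tcp [0.58   0.1106 0.199 ] yaw -11.58 tilt 0.05 q [-0.    0.54  1.57  0.    1.03  1.77] F [ 0.6 -0.5  0. ] gap 0.468
dp cm [-8.800e+00 -1.811e+01  1.000e-02] roll 0.002
```

```bash
python3 -m creep '{"claw":[3,2,1,0,0,0,0,0,0,0],"dp":[[-2,-1.5,0],[-4.5,-4,0],[-6.5,-7,0],[-8,-10,0],[-8.5,-13,0],[-8.5,-15.5,0],[-8.5,-17.5,0],[-8.5,-18.1,0],[-8.5,-18.1,0],[-8.5,-18.1,0]],"roll":[0,0,0,0,0,0,0,0,0,0]}' 40
python3 go.py .5327 .3048 .118 -11.7
```

```text
t: 12.95
tcp_pos: [0.5331, 0.304, 0.1984]
tool_rot: [0.995, -0.101, -0.001, 0.001]
force: [-0.7, -0.1, 0.3]
finger_gap: 0.003
t 12.95 tcp [0.5331 0.304  0.1984] yaw -11.6 tilt 0.14 q [ 0.34  0.57  1.51 -0.    1.06  2.11] F [-0.7 -0.1  0.3] gap 0.003
dp cm [-0.04 -0.09  8.04] roll 0.002
```

```bash
python3 -m creep '{"claw":[0,0,0,0,0,0],"dp":[[0,0,2],[0,0,4],[0,0,6],[0,0,7.5],[0,0,8],[0,0,8]],"roll":[0,0,0,0,0,0]}'
python3 jug.py 9 0 0;python3 go.py .6247 .2856 .118 -11.7
```

```text
t: 13.55
tcp_pos: [0.5332, 0.3039, 0.1186]
tool_rot: [0.995, -0.102, -0.001, 0.001]
force: [-0.0, -0.3, 1.0]
finger_gap: 0.001
t 13.7 tcp [0.5344 0.3048 0.1202] yaw -11.61 tilt 0.09 q [ 0.34  0.68  1.56 -0.    0.9   2.11] F [-0.  -0.5 -0.7] gap -0.002
dp cm [9.23 0.06 0.24] roll 0.002
```

View pics/wrist9.png

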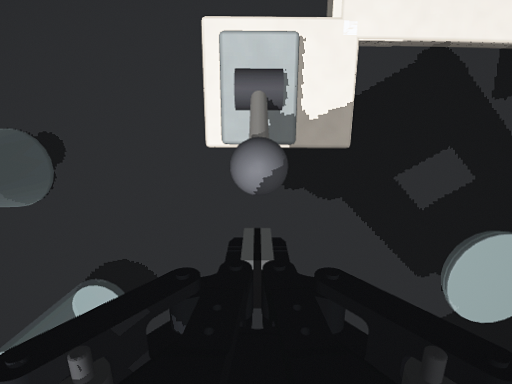

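The ball at (259,166) is lined up with the fingers at (257,245). I'll push it over.

```bash
python3 -m creep '{"claw":[0,0,0,0,0,0,0,0,0,0,0,0],"dp":[[0.7,0,0.1],[1.5,0,0.1],[2.3,0,0.1],[3.1,0,0.1],[3.9,0,0.1],[4.7,0,0.1],[5.5,0,0.1],[6.3,0,0.1],[7,0,0.1],[7.7,0,0.1],[8.2,0,0.1],[8.5,0,0.1]],"roll":[0,0,0,0,0,0,0,0,0,0,0,0]}'
python3 jug.py a 0 0;python3 go.py .6247 .2856 .118 -11.7
```

```text
t: 14.9
tcp_pos: [0.6173, 0.2877, 0.118]
tool_rot: [0.995, -0.101, -0.0, 0.0]
force: [-0.5, 0.1, -1.4]
finger_gap: 0.0
t 15.05 tcp [0.6173 0.2879 0.1183] yaw -11.59 tilt 0.04 q [ 0.27  0.75  1.38 -0.    1.    2.05] F [ 0.1 -0.3 -1. ] gap 0.0
dp cm [0.77 0.07 0.03] roll 0.002
```

View pics/wrista.png

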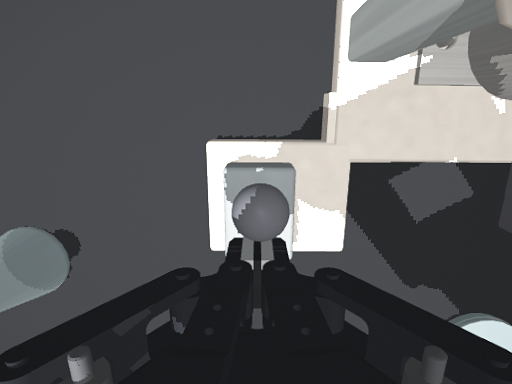

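```bash
cat > ball.py <<'E'
import sys
from meas import *
s=load(sys.argv[1]);X=cloud(s).reshape(-1,3)
xs=np.array([np.cos(np.radians(-11.75)),np.sin(np.radians(-11.75))]);ys=np.array([-xs[1],xs[0]]);piv=np.array([.611,.2885])
X=X[np.isfinite(X[:,0])];a=(X[:,:2]-piv)@xs;b=(X[:,:2]-piv)@ys
lo=float(sys.argv[2]) if len(sys.argv)>2 else -.06
k=(abs(b)<.014)&(a>lo)&(a<.06)&(X[:,2]>.108)&(X[:,2]<.14)
P=np.c_[a,b,X[:,2]][k]
r=least_squares(lambda p:np.linalg.norm(P-p,axis=1)-.013,[P[:,0].mean(),0,.11],loss='soft_l1',f_scale=.002).x
print("ball rel pivot",r.round(4),len(P),"switch",np.arctan2(r[0],r[2]-.042)+.5)
E
python3 ball.py pics/wrista.pkl 0.008
python3 -m creep '{"claw":[0,0,0,0],"dp":[[0.3,0.05,0],[0.5,0.05,0],[0.7,0.05,0],[0.7,0.05,0]],"roll":[0,0,0,0]}'
python3 jug.py b 0 0; python3 ball.py pics/wristb.pkl 0.015;python3 go.py .6247 .2856 .118 -11.7
```

```text
ball rel pivot [0.0253 0.     0.1186] 4121 switch 0.8189388277729879
t: 15.45
tcp_pos: [0.6239, 0.2859, 0.1183]
tool_rot: [0.995, -0.101, 0.0, 0.0]
force: [-0.8, 0.1, -1.3]
finger_gap: -0.002
ball rel pivot [ 0.0312 -0.      0.1167] 4073 switch 0.8953547265599917
t 15.6 tcp [0.6239 0.286  0.1184] yaw -11.58 tilt 0.03 q [ 0.27  0.76  1.37 -0.    1.01  2.04] F [ 0.2  0.1 -0.5] gap -0.006
dp cm [0.08 0.02 0.04] roll 0.002
```

```bash
python3 -m creep '{"claw":[0,0,0,0],"dp":[[0.2,0,0],[0.4,0,0],[0.55,0,0],[0.55,0,0]],"roll":[0,0,0,0]}'
python3 jug.py c 0 0; python3 ball.py pics/wristc.pkl 0.018;python3 go.py .6247 .2856 .118 -11.7
```

```text
t: 16.0
tcp_pos: [0.6279, 0.2851, 0.1181]
tool_rot: [0.995, -0.101, -0.002, 0.0]
force: [-4.2, 1.8, 0.6]
finger_gap: -0.0
ball rel pivot [ 0.0344 -0.      0.1157] 4078 switch 0.936485406136847
t 16.15 tcp [0.6279 0.2851 0.1181] yaw -11.58 tilt 0.15 q [0.26 0.77 1.36 0.   1.02 2.04] F [-5.3  2.4  1.1] gap 0.003
dp cm [-0.32  0.02  0.01] roll 0.002
```

```bash
python3 -m creep '{"claw":[0,0,0],"dp":[[0.15,0,0],[0.2,0,0],[0.2,0,0]],"roll":[0,0,0]}'
python3 jug.py d 0 0; python3 ball.py pics/wristd.pkl 0.018
python3 -m creep '{"claw":[0,0,0,0,0,0,0,0,0,0,0],"dp":[[-0.5,0,0],[-1.5,0,0],[-3,0,0],[-4.5,0,0],[-6,0,0],[-7.5,0,-1],[-8,0,-3],[-8,0,-6],[-8,0,-9],[-8,0,-11],[-8,0,-11]],"roll":[0,0,0,0,0,0,0,0,0,0,0]}'
python3 jug.py e 0 0; python3 ball.py pics/wriste.pkl
```

```text
t: 16.45
tcp_pos: [0.6281, 0.2851, 0.1181]
tool_rot: [0.995, -0.101, -0.003, 0.0]
force: [-9.0, 2.6, 3.3]
finger_gap: -0.005
ball rel pivot [0.0346 0.     0.1155] 4075 switch 0.9394560696546255
t: 17.7
tcp_pos: [0.5551, 0.3015, 0.233]
tool_rot: [0.995, -0.101, 0.005, -0.002]
force: [-0.1, -0.2, -0.0]
finger_gap: -0.002
ball rel pivot [ 0.0386 -0.      0.112 ] 1013 switch 1.0039345742459322
```

View pics/wriste.png

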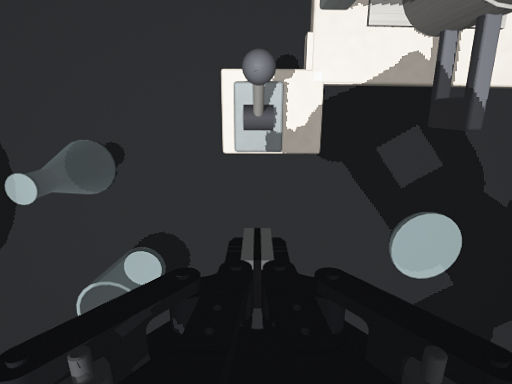

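View pics/scenee.png

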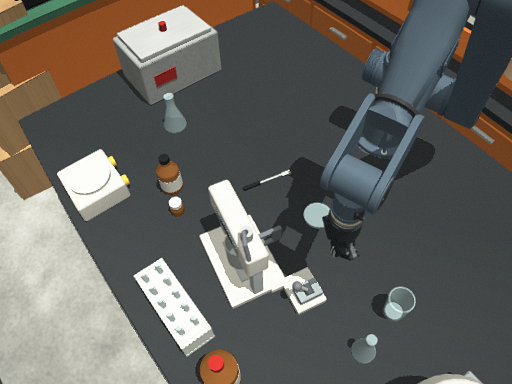

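The lever reads 1.0, with the ball at (259,67) leaning to the back. Before handing in, I'll check the jug and bystanders one last time.

```bash
python3 - <<'E'
from meas import *
seat=np.array([.6918,.0878]);yaw=np.radians(-11.75);xs=np.array([np.cos(yaw),np.sin(yaw)]);ys=np.array([-xs[1],xs[0]])
for t in "8e":
    for n in ("scene","wrist"):
        X=cloud(load(f"pics/{n}{t}.pkl")).reshape(-1,3);X=X[np.isfinite(X[:,0])];a=(X[:,:2]-seat)@xs;b=(X[:,:2]-seat)@ys
        k=(abs(b)<.02)&(a>-.14)&(a<-.06)&(X[:,2]>.095)&(X[:,2]<.11)
        k2=(abs(b-.06)<.009)&(a>-.028)&(a<-.018)&(X[:,2]<.05)
        print(t,n,"handle",k.sum(),a[k].min().round(4) if k.any() else 0,np.median(b[k]).round(4),np.median(X[k,2]).round(4),"foot z",np.median(X[k2,2]).round(4))
a=load("pics/scene0.pkl")["image"].astype(int);b=load("pics/scenee.pkl")["image"].astype(int)
d=abs(a-b).sum(2)
for nm,(u,v) in dict(big=(175,120),amber=(170,178),jar=(176,206),dish=(318,215),spat=(268,180),beaker=(398,303),small=(364,348)).items(): print(nm,d[v-12:v+13,u-12:u+13].mean().round(1))
E
python3 -c "
from station import workorder;print(workorder.sign_off())"
```

```text
8 scene handle 127 -0.1246 0.0018 0.1038 foot z nan
8 wrist handle 1600 -0.1272 0.0002 0.1046 foot z 0.026
e scene handle 127 -0.1243 0.0023 0.104 foot z nan
e wrist handle 2041 -0.1281 0.0038 0.1041 foot z 0.0258
big 12.0
amber 12.4
jar 9.1
dish 80.0
spat 9.7
beaker 14.5
small 12.9
the job is handed in; nothing more can be done
None
  return _methods._mean(a, axis=axis, dtype=dtype,
  ret = ret.dtype.type(ret / rcount)
```

The jug is seated on both pegs with its handle to the front, and the run lever was then pushed over to its stop. I handed the job in at about 18 s of the 61 s allowed. The sign-off gives no verdict, so the outcome rests on my own checks.

- **Jug seated:** Its foot top measured 6 mm above the base plate, which means fully home. The foot-to-base front offset was 55.0–55.2 mm against the nominal 55. The handle position was unchanged in the scene view after the lever push.
- **Lever:** After I backed off, the ball fit gave 1.00. While the fingers were still pressing, the same fit gave 0.94, probably because they hid part of the ball. The push met the stop at about 10 N.
- **Bystanders:** Six of the seven spots looked unchanged between the first and last scene pictures. The dish did not match. The gripper partly covers it in the last scene view, so I put the mismatch down to that, and nothing was measured touching it.
- **Disagreements:** In the last wrist view the handle read 3.8 mm to one side, against 0.2 mm before the push. It was at the edge of that picture, and the scene view shifted by only 0.5 mm. Before seating, the scene and side cameras put the seat about 3 mm farther back than the wrist camera did. I went with the wrist camera, and the jug went down with no contact force until it reached the plate.

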